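Feed the spoon case along the drawer rail with the push stick

ROBOT

A 6-joint arm with a two-finger parallel gripper is mounted at the origin on the work surface. World frame = base frame: x ahead of the robot, y to its left, z up, the work surface at z = 0. Lengths are in m, angles in rad, forces in N, time in s.
With the tool pointing down it reaches from about 0.375 to 0.975 m from the base axis. Payload 3.8 kg.
Tool frame: the origin (TCP) lies midway between the tips of the shut fingers; the grasp point (between the pads) lies 19 mm behind it; z points along the fingers, y is the line along which they close (so a half turn about z gives the same grasp; the last joint's range is limited). The gripper opens to 88 mm and grips with 3 to 60 N. Pads are 18 mm wide; open, the fingers measure 123 mm over their backs; the gripper's body (75 mm by 187 mm) begins 45 mm behind the grasp point.
Start: joints at [-1.29, 0.264, 1.604, -0, 1.274, -0.037], TCP at [0.211, -0.641, 0.239] pointing down, gripper open.
Joint ranges: [-2.63, 2.63], [-0.94, 2.18], [0.31, 2.57], [-1.31, 4.45], [0, 2.66], [-2.55, 2.55]. Speed limits (rad/s): [2.57, 2.57, 3.14, 3.14, 3.14, 3.14].

INTERFACE

Orientations are given as a rotation vector (axis times angle).
In Python, from cell import manip, inverse_kinematics, cams, order gives the robot as it stands. Calls block until the motion is done:
- manip.move_pose(position, orientation): joint-space move of the TCP to a pose.
- manip.move_linear(position, rate=0.15, rot=None): straight line of the TCP; rot=None keeps the orientation; rate is the mean speed in m/s.
- manip.set_joints(angles): joint-space move.
- manip.set_gripper(opening, force=None): finger opening in m; force is the grip in N (None keeps the last); returns when the fingers have stopped.
- manip.dwell(seconds).
- inverse_kinematics(position, orientation): joint angles nearest the present ones, or None.
- manip.state(): the state.
- cams.capture(name): name is "scene" or "top" or "wrist"; returns a dict with "image" (384x512x3 uint8, blue, green, red), "z_map" (384x512 float32, m along the optical axis (not along the pixel's ray), 0 where there is no reading), "intrinsics" (3x3 intrinsics, pixels), "position" and "orientation" of the camera in the world; the wrist camera has in their place "T_tool_cam" (4x4, takes a point from camera to tool coordinates, whose origin is the TCP and whose axes are the flange's). Camera axes: x right, y down, z forward; pixel columns grow to the right and rows downward; lengths in m; the calibration is good to about 2 mm. A picture is of the moment at which its call begins: read the wrist's pose just before it.
A pose or a line that the arm cannot do raises manip.IKError and nothing moves.
- order.close_job(): hands the job in; it is judged then, once.
The state is a dict: "clock": time; "joint_pos": joint angles; "joint_velocities": joint speeds; "tau": joint torques, N m; "tool_pos": TCP position; "tcp_rot": TCP orientation; "contact_force": force on the tool from outside, world axes, zero at the start; "moment": the same for the moment, N m; "gripper_width": finger opening in m; "grasp_force": force on a finger pad.
Only numpy, scipy, OpenCV 4.12 (cv2) and the standard library are available. Lean on these libraries where they do the work, as an engineer would, in place of code of your own. Each camera call takes 0.05 s, during which the arm holds its last target. There are 200 camera calls.

TASK

In the open kitchen drawer, pick up the push stick with the blue grip and use its end to slide the yellow spoon case along the dark wooden rail until it rests against the rail's end stop, keeping the case flat against the rail all the way and never touching it with the gripper. Then stand the stick back down on its base on the drawer floor and let go. Leave the green spare case alone.

Things in the scene. Friction and masses are not known exactly. Their poses are not given: they have to be found in the camera images.
- yellow_case: Yellow hard plastic spoon case, the one to move: closed box 80 x 48 x 32 mm (x, y, z), white seam and spoon emblem, 100 to 200 g. It lies flat on the drawer floor, its long +y side against the rail or up to 3 mm off, its front end 130 to 170 mm short of the end stop. Origin: centre of its underside; x points along its length to the stop, z up.
- push_stick: Push stick: brown wooden bar 150 x 30 x 18 mm (x, y, z) lying flat on the drawer floor, with an upright blue grip 60 x 20 mm (x, y) on its middle, its top 62 mm above the floor; grip it across y, from above. The bar's two ends are flat and alike, 75 mm from the origin; either may push. Origin: centre of the underside, z up. About 120 g.
- rail: Dark wooden rail with end stop, an L fixed to the drawer floor, 20 mm high. Origin: at the floor in the inside corner where guiding face (y = 0) and stop face (x = 0) meet. x runs along the rail towards the stop, y from the case into the rail. Rail: x -320 to 20, y 0 to 18 mm; stop: x 0 to 20, y -60 to 0. Case fully home: centre at x -40, y -24.
- green_case: Green spare spoon case, to be left alone: same shape and size as the yellow one, 80 x 48 x 32 mm, elsewhere in the drawer away from the rail. Origin: centre of its underside, z up.
There are look-alikes about, which are no part of the job. Leave any turquoise look-alike of the push_stick alone. Several things have the shape of the yellow_case; the one meant has the colours described above.

How it is judged:
By the outcome, as a careful person would: the job done as asked, in the order asked, and still so for the second after the job is handed in, with the robot touching nothing.
It also fails if it takes over 42 s, if anything falls off the work surface, if the arm or the gripper's body presses on something with over 40 N, if the wrist force passes 120 N, or if a joint passes its speed limit or range.

## Working session

There is one attempt and no reset: what is moved stays moved. The work goes in short steps, each a Python script; the robot and the scene stay as the last script left them, time stands still between calls to the robot, and variables do not carry over. Pictures are saved under pics/ and viewed, at most 10 in all, crops included, and the job is handed in when it is done.

```bash
mkdir -p pics
cat > h.py <<'E'
import numpy as np, cv2, pickle
from scipy.spatial.transform import Rotation as R
def rot(o):
    o=np.array(o,float)
    return o if o.shape==(3,3) else R.from_rotvec(o).as_matrix() if o.size==3 else R.from_quat(o).as_matrix()
def cloud(c):
    K=c["intrinsics"];z=c["z_map"];v,u=np.indices(z.shape)
    p=np.stack([(u-K[0,2])/K[0,0]*z,(v-K[1,2])/K[1,1]*z,z],-1)
    P=p@rot(c["orientation"]).T+np.array(c["position"]);P[z==0]=np.nan
    return P
E
python3 - <<'E'
from h import *
from cell import manip,cams
for n in("top","scene"):
    c=cams.capture(n);cv2.imwrite(f"pics/{n}0.png",c["image"]);pickle.dump(c,open(n+"0.pkl","wb"))
    print(n,c["position"],c["orientation"],c["intrinsics"])
print(manip.state())
E
```

```text
top [ 0.35139008 -0.07278091  0.89802162] [-2.2270381   2.18999969 -0.0943325 ] [[395.02652564   0.         247.80111761]
 [  0.         395.02652564 191.25426072]
 [  0.           0.           1.        ]]
scene [ 1.11412039 -0.48808964  0.68585772] [-2.01050368 -1.1006911   0.56659673] [[483.47781408   0.         254.94683575]
 [  0.         483.47781408 189.06805882]
 [  0.           0.           1.        ]]
{'clock': 0.1, 'joint_pos': array([-1.28989420e+00,  2.64712095e-01,  1.60522875e+00, -1.54875503e-05,
        1.27372490e+00, -3.69341547e-02]), 'joint_velocities': array([-0.0007027 , -0.00105546, -0.00224562,  0.00225183, -0.00163675,
        0.00094147]), 'tau': array([ 9.21166902e-04, -5.03618574e+01, -3.58069646e+01,  7.30463164e-02,
        2.32563569e-02, -7.68395012e-05]), 'tool_pos': array([ 0.21073719, -0.64057761,  0.23749412]), 'tcp_rot': array([-3.09997451e+00, -4.96838966e-01,  4.19052574e-04]), 'contact_force': array([-0.64047929, -0.86365525, -0.31033796]), 'moment': array([ 0.01986945, -0.02210378, -0.01338496]), 'grasp_force': 0.0, 'gripper_width': 0.08815785307358193}
```

View pics/top0.png

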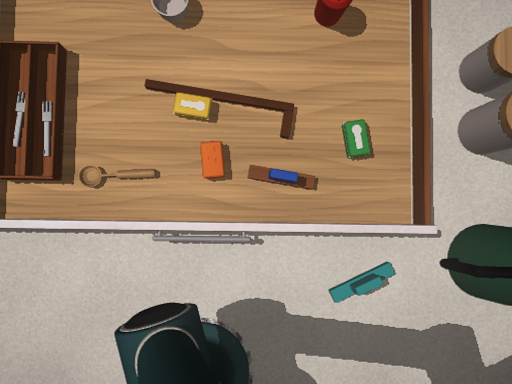

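View pics/scene0.png

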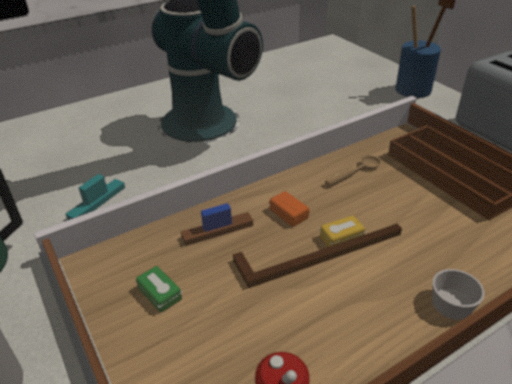

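Candidates in the top view: yellow case at (193,105), orange look-alike (212,159), green spare (357,139). The brown stick with the blue grip is at (283,177) and the turquoise look-alike at (362,283), outside the drawer. Next I measure poses and check an enlarged crop.

```bash
cat >> h.py <<'E'
def masks(c):
    P=cloud(c);h=cv2.cvtColor(c["image"],cv2.COLOR_BGR2HSV);H,S,V=[h[...,i].astype(int) for i in range(3)]
    return P,{"yellow":(H>20)&(H<33)&(S>170)&(V>120),"blue":(H>105)&(H<130)&(S>150),"green":(H>50)&(H<80)&(S>150)}
def rect(P):  # xy rect of points
    (cx,cy),(w,h),a=cv2.minAreaRect((P[:,:2]*1000).astype(np.float32))
    if w<h:w,h,a=h,w,a+90
    return np.round([cx,cy,w,h,a],1)
E
python3 - <<'E'
from h import *
c=pickle.load(open("top0.pkl","rb"));P,M=masks(c);Z=P[...,2]
print("floor",[np.round(P[v,u],4) for v,u in((60,120),(200,200),(150,330),(60,250))],"tray",np.nanmax(Z[40:180,0:68]),"front wall",np.nanmax(Z[215:240,100:400]))
f=np.nanmedian(Z[50:70,200:280]);print(f)
for k,(r0,r1,u0,u1) in dict(yellow=(88,124,165,220),green=(112,165,335,378),stick=(158,195,240,325),orange=(135,185,195,230)).items():
    s=(slice(r0,r1),slice(u0,u1));q=P[s].reshape(-1,3)
    for lo in(.008,.028,.045):
        g=q[(q[:,2]>f+lo)]
        if len(g)>10:print(k,lo,len(g),rect(g),"z",np.round(np.median(g[:,2])-f,4))
q=P[70:145,138:300];m=(q[...,2]>f+.012)&(q[...,2]<f+.026);q=q[m]
print("rail pts",len(q),np.median(q[:,2])-f)
img=c["image"][50:220,120:390];cv2.imwrite("pics/crop0.png",cv2.resize(img,None,fx=2.9,fy=2.9,interpolation=cv2.INTER_CUBIC))
E
```

```text
floor [array([6.972e-01, 1.981e-01, 2.000e-04]), array([ 0.3789,  0.008 , -0.0007]), array([ 4.992e-01, -2.882e-01,  1.000e-04]), array([ 0.7064, -0.1004, -0.0017])] tray 0.04949805388409978 front wall 0.07512495422491094
0.0003214994478329958
yellow 0.008 1208 [599.2  32.  123.3  68.7  82.4] z 0.0299
yellow 0.028 710 [589.1  28.7  79.4  46.8  81.3] z 0.0315
green 0.008 842 [ 523.4 -341.2   80.4   49.6    8.8] z 0.0311
green 0.028 706 [ 523.5 -341.3   79.4   47.3   10.3] z 0.0314
stick 0.008 909 [ 433.8 -173.5  149.6   30.3   81.1] z 0.0183
stick 0.028 304 [ 433.9 -173.6   59.9   20.2   81.1] z 0.061
stick 0.045 278 [ 433.9 -173.6   59.9   20.1   81.3] z 0.0612
orange 0.008 806 [468.8 -18.3  80.9  48.4   6.3] z 0.0312
orange 0.028 731 [468.9 -18.1  78.9  47.1   6.1] z 0.0314
rail pts 1574 0.01915715180813682
```

View pics/crop0.png

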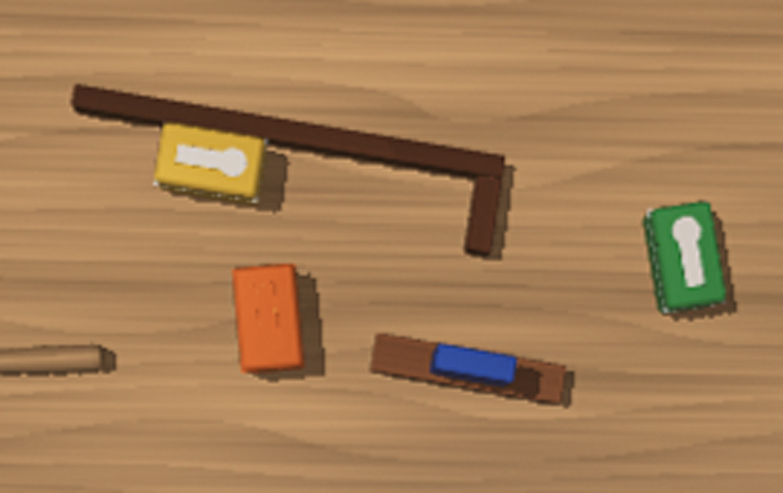

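The crop confirms the targets: yellow case with white emblem at crop (210,160), against the dark rail, and a brown stick with blue grip at (472,367). The orange, green and turquoise ones are not meant. Now I fit the rail frame precisely.

```bash
cat >> h.py <<'E'
def railfit(c):
    P=cloud(c);q=P[70:145,138:300];v=c["image"][70:145,138:300].max(-1)
    q=q[(q[...,2]>.015)&(q[...,2]<.024)&(v<95)];q=q[:,:2]
    a=np.radians(81.5)
    for _ in range(4):
        X=np.array([-np.cos(a),-np.sin(a)]);Y=np.array([-X[1],X[0]])
        x,y=q@X,q@Y;top=np.percentile(y,99)
        arm=(y>top-.020)&(x<x.max()-.03)
        b=np.linspace(x[arm].min()+.01,x[arm].max(),25);ed=[]
        for i in range(24):
            s=arm&(x>=b[i])&(x<b[i+1]);ed.append((.5*(b[i]+b[i+1]),y[s].max()))
        k=np.polyfit(*np.array(ed).T,1);a+=k[0]
    X=np.array([-np.cos(a),-np.sin(a)]);Y=np.array([-X[1],X[0]]);x,y=q@X,q@Y
    out=np.median([e[1] for e in ed]);e=np.percentile(x,99.7)
    s=y<out-.025
    print("angle",np.degrees(a),"x ext",x.min()-e,"stop y min",y.min()-out,"stop x inner",np.percentile(x[s],1)-e,np.percentile(x[s],99)-e)
    return X,Y,(e-.02)*X+(out-.018)*Y
E
python3 - <<'E'
from h import *
c=pickle.load(open("top0.pkl","rb"))
X,Y,o=railfit(c);print(X,Y,o)
P,_=masks(c);q=P[88:124,165:220].reshape(-1,3);g=q[q[:,2]>.028][:,:2]
d=g-o;x,y=d@X,d@Y;print("case",np.percentile(x,[0,1,50,99,100]),np.percentile(y,[0,1,50,99,100]))
r=rect(np.c_[g]);d=r[:2]/1000-o;print(r,d@X,d@Y)
s=np.array([.4338,-.1735])-o;print("stick",s@X,s@Y)
E
```

```text
angle 81.82468271091642 x ext -0.33764929282057393 stop y min -0.07748964341066567 stop x inner -0.2244125005464116 9.956110833292398e-06
[-0.14220253 -0.98983758] [ 0.98983758 -0.14220253] [ 0.58557984 -0.17796701]
case [-0.24463784 -0.2430352  -0.20431956 -0.1665965  -0.16484484] [-0.04942714 -0.04865098 -0.02692329 -0.00364891 -0.00234178]
[589.   28.4  80.   46.8  81.4] -0.20475618133484144 -0.025960509595644183
stick 0.017161859334671986 -0.15087261159302537
```

```bash
cat >> h.py <<'E'
from cell import manip,cams,order,inverse_kinematics
a=np.radians(81.8);X=np.array([-np.cos(a),-np.sin(a)]);Y=np.array([-X[1],X[0]]);O=np.array([.5856,-.1780])
def W(x,y,z): return np.r_[O+x*X+y*Y,z]
def ori(s=1,yaw=0):
    y=np.r_[s*Y,0];z=np.array([0,0,-1.]);x=np.cross(y,z)
    return (R.from_rotvec([0,0,yaw])*R.from_matrix(np.c_[x,y,z])).as_rotvec()
def F():
    f=manip.state()["contact_force"];return np.array([f[:2]@X,f[:2]@Y,f[2]])
E
python3 - <<'E'
from h import *
q=[.4338,-.1735]
for s in(1,-1):
    for p in([*q,.12],W(-.335,-.025,.03),W(-.155,-.025,.03)):print(s,np.round(inverse_kinematics(p,ori(s)),2))
E
```

```text
1 [-0.43 -0.02  2.16 -0.    1.01 -0.29]
1 [ 0.21  0.38  1.87 -0.    0.89  0.36]
1 [-0.08  0.31  1.97 -0.    0.86  0.06]Traceback (most recent call last):
  File "<stdin>", line 4, in <module>
    return _wrapfunc(a, 'round', decimals=decimals, out=out)
    return _wrapit(obj, method, *args, **kwds)
    result = getattr(arr, method)(*args, **kwds)
TypeError: unsupported operand type(s) for *: 'NoneType' and 'float'
```

Run:
```python
from h import *
q=[.4338,-.1735]
manip.set_gripper(.06)
manip.move_pose([*q,.15],ori())
manip.move_linear([*q,.026],rate=.12)
print(manip.state()["tool_pos"],F())
manip.set_gripper(0,35)
s=manip.state();print(s["clock"],s["gripper_width"],s["grasp_force"],s["tool_pos"])
manip.move_linear([*q,.085],rate=.15)
s=manip.state();print(s["clock"],s["gripper_width"],s["grasp_force"],s["tool_pos"],F())
c=cams.capture("top");cv2.imwrite("pics/lift.png",c["image"]);c=cams.capture("scene");cv2.imwrite("pics/lift_s.png",cv2.resize(c["image"][120:310,120:420],None,fx=2,fy=2))
```

```text
[ 0.43450672 -0.17385701  0.02667306] [ 0.49752806 -0.3163267  -0.61575203]
4.45 0.019310189379524847 34.92754590231925 [ 0.43381101 -0.17349373  0.02608166]
4.9917 0.019839086632219928 34.92852401454002 [ 0.43358073 -0.17340365  0.08474302] [-0.44465126 -0.22390252 -0.81372987]
```

View pics/lift_s.png

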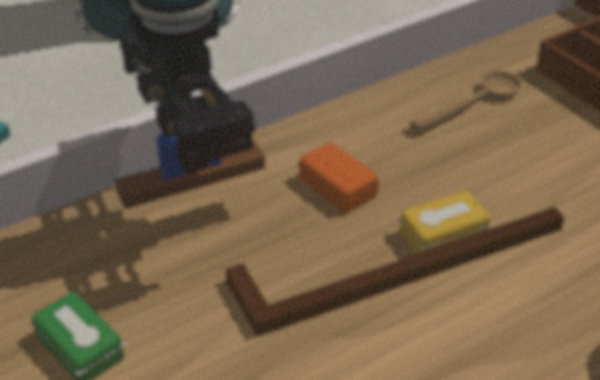

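The picture shows the stick held level at (190,170), with the yellow case (445,220) and the rail undisturbed. Next I nudge the case flat against the rail with force feedback.

Run:
```python
from h import *
manip.move_linear(W(-.2645,-.080,.085),rate=.2,rot=ori())
manip.move_linear(W(-.2645,-.080,.029),rate=.12)
manip.dwell(.2);f0=F();print(f0)
y=-.071;manip.move_linear(W(-.2645,y,.029),rate=.06)
while y<-.0590:
    y+=.001;manip.move_linear(W(-.2645,y,.029),rate=.02);f=F()-f0;print(round(y,4),f.round(1))
    if f[1]<-3:break
c=cams.capture("top");pickle.dump(c,open("n.pkl","wb"))
print(manip.state()["clock"],(manip.state()["tool_pos"][:2]-O)@Y)
cv2.imwrite("pics/n.png",cv2.resize(c["image"][60:160,100:320],None,fx=3.5,fy=3.5,interpolation=cv2.INTER_CUBIC))
```

```text
[ 0.06635429 -0.49742947 -0.93066996]
-0.07 [ 0.1  0.7 -0.5]
-0.069 [-0.5  1.3 -0.3]
-0.068 [-0.1  0.6 -0.6]
-0.067 [-0.2 -0.1 -0. ]
-0.066 [-0.3  1.4  0.1]
-0.065 [-0.1 -0.1 -0. ]
-0.064 [0.4 0.1 0.1]
-0.063 [ 0.8  0.5 -0.2]
-0.062 [-0.6 -2.4  1.2]
-0.061 [-0.8 -4.4  2.2]
10.3583 -0.0624481229008949
```

View pics/n.png

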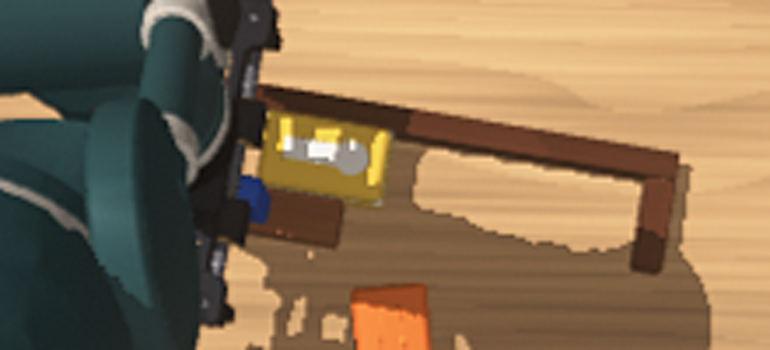

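The case now lies flush on the rail at (325,155), with the stick beside it at (295,220). Next I go behind it and push with the stick's end.

Run:
```python
from h import *
z=.029
manip.move_linear(W(-.2645,-.072,z),rate=.06)
manip.move_linear(W(-.340,-.072,z),rate=.12)
manip.move_linear(W(-.340,-.0245,z),rate=.12)
manip.dwell(.2);f0=F();x=-.33
for x in(-.322,-.319,-.315,-.28,-.24,-.20,-.166):
    manip.move_linear(W(x,-.0245,z),rate=.05);print(x,(F()-f0).round(1))
while x<-.149:
    x+=.001;manip.move_linear(W(x,-.0245,z),rate=.02);f=F()-f0;print(round(x,4),f.round(1))
    if f[0]<-5:break
d=manip.state()["tool_pos"][:2]-O;print(manip.state()["clock"],d@X,d@Y,manip.state()["gripper_width"])
c=cams.capture("top");pickle.dump(c,open("p.pkl","wb"))
cv2.imwrite("pics/p.png",cv2.resize(c["image"][60:160,140:340],None,fx=3.5,fy=3.5,interpolation=cv2.INTER_CUBIC))
```

```text
-0.322 [ 0.  -0.8 -0.4]
-0.319 [ 0.3 -0.7  0.7]
-0.315 [ 0.8 -0.8  0.6]
-0.28 [ 0.7 -0.   1.2]
-0.24 [ 0.9 -0.6 -0. ]
-0.2 [ 0.  -0.1  0.2]
-0.166 [ 1.1 -0.2  1.4]
-0.165 [ 0.3 -0.8  1.9]
-0.164 [-0.  -0.1  0. ]
-0.163 [ 0.8 -1.6  1.1]
-0.162 [ 0.  -1.6  0.5]
-0.161 [ 0.3 -0.3  0.8]
-0.16 [ 0.6 -0.2  1.4]
-0.159 [ 0.4 -0.9  0.9]
-0.158 [ 0.4 -0.5  0.1]
-0.157 [ 0.3 -0.4  0.4]
-0.156 [-0.3 -1.2  1.4]
-0.155 [ 0.2 -0.1  0.8]
-0.154 [-3.9 -0.8  1.1]
-0.153 [-8.  -1.7  2.7]
20.0583 -0.15457405788939374 -0.024470578518231107 0.019478303299429955
```

View pics/p.png

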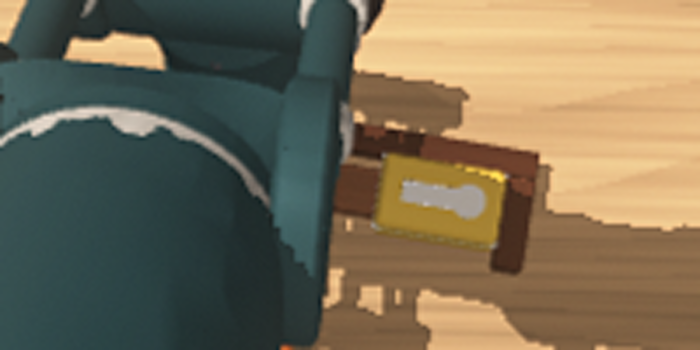

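The case sits in the corner at (440,200), against stop and rail, and the force rose at x = -154 mm as expected. Now I back off, put the stick down and release.

Run:
```python
from h import *
z=.029
manip.move_linear(W(-.18,-.0245,z),rate=.06)
manip.move_linear(W(-.27,-.0245,z),rate=.12)
manip.move_linear(W(-.27,-.065,z),rate=.12)
manip.dwell(.2);f0=F()
while z>.0245:
    z-=.0005;manip.move_linear(W(-.27,-.065,z),rate=.01);f=F()-f0;print(round(z,4),f.round(1))
    if f[2]>3:break
manip.set_gripper(.05);manip.dwell(.2)
manip.move_linear(W(-.27,-.065,.12),rate=.12)
manip.set_joints([-1.0,-.1,1.7,0,1.3,0])
print(manip.state()["clock"],manip.state()["tool_pos"])
c=cams.capture("top");pickle.dump(c,open("e.pkl","wb"));P,_=masks(c)
for k,(r0,r1,u0,u1) in dict(case=(95,130,225,300),stick=(85,140,130,225),green=(112,165,335,378)).items():
    g=P[r0:r1,u0:u1].reshape(-1,3)
    for lo in(.008,.028):
        h=g[g[:,2]>lo]
        if len(h)>9:
            r=rect(h);d=r[:2]/1000-O;print(k,lo,r,"rail",d@X,d@Y,np.median(h[:,2]))
cv2.imwrite("pics/e.png",cv2.resize(c["image"][40:220,120:390],None,fx=2.9,fy=2.9,interpolation=cv2.INTER_CUBIC))
```

```text
0.0285 [ 0.3 -0.3  0.8]
0.028 [-0.7 -0.3  0.7]
0.0275 [ 0.1 -0.1  1.2]
0.027 [-0.2 -0.   0.5]
0.0265 [ 0.4 -1.4  1.1]
0.026 [-0.6 -0.6  1.5]
0.0255 [ 0.4 -2.   7.3]
28.225 [ 0.34367271 -0.48764574  0.41217075]
case 0.008 [ 578.6 -118.6  156.4   67.9   82.2] rail -0.05779430557998408 -0.015400592278461923 0.025731157835662988
case 0.028 [ 566.5 -134.8   79.2   47.7   81.1] rail -0.040034120541441204 -0.025066295946416878 0.031744076922664344
stick 0.008 [589.5  63.2 204.2 100.2  81.6] rail -0.2392902797364102 -0.030541971509229025 0.019154762394566927
stick 0.028 [559.3  97.9  60.   20.3  81.8] rail -0.269328121151004 -0.06538243768222562 0.06077886011518452
green 0.008 [ 523.7 -341.    80.9   49.2    9.8] rail 0.17016225663434079 -0.03801863249919368 0.03133061996599951
green 0.028 [ 523.3 -341.    79.4   47.7    9.6] rail 0.170219308207823 -0.03841454299155687 0.0317711964115831
```

View pics/e.png

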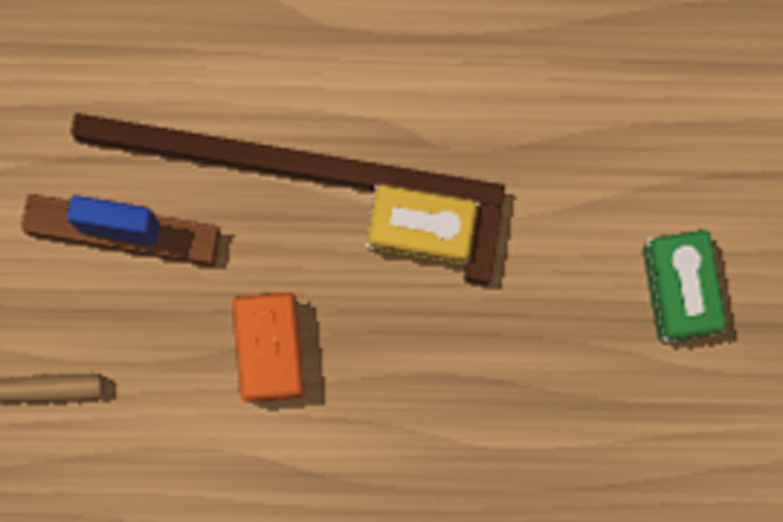

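The case is home at the stop (420,222). The stick stands flat on its base at (120,230), and the green and orange cases have not moved. Handing in.

```bash
python3 -c "
from cell import order;print(order.close_job())"
```

```text
the job is handed in; nothing more can be done
None
```

The yellow case rests against the end stop, within about 1 mm of its home position; the stick stands released on the drawer floor, the green case is unmoved, and I handed the job in at about 28 s (no verdict was shown). Before pushing, I closed the case's roughly 2 mm gap to the rail with the side of the stick, then slid it home with the stick's end.

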